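# Find the bowed coin-race rail on the surface plate

### The job

One of the three coin-sorter rails lying on the granite surface plate is bowed. Find it by pressing lightly with the fingertips on the ends of the rails where they lie: the bowed one rocks. When you have felt it rock and held it rocked over for a moment, pick it up and lay it, without dropping it, flat on the floor of the wooden reject tray; leave the two straight rails lying where they are, and disturb nothing else on the plate or in the tray.

Things in the scene. Friction and masses are not known exactly. Their poses are not given: they have to be found in the camera images.
- rail_a_mid (a point): Coin-race rail: plain steel strip 160 x 40 x 8 mm, about 280 g, long along its own x, with a slot 114 x 16 mm down the middle and a solid 23 mm bridge with two screws across either end. This point is the rail's centre, 4 mm above its underside; z is up. Three such rails lie on the surface plate about 105 mm apart and look alike; exactly one, in any of the three places, is bowed.
- rail_b_mid (a point): Second rail, as rail_a. Whichever of the three is bowed touches the plate with its middle, and its ends stand about 3 mm clear; it still lies level, its centre as high as the others'. Pressed with 4 N or more on an end bridge (11 mm from the end) it rocks over 0.05 to 0.07 rad: that end goes down, the other rises some 8 mm, and it pushes back with 1 to 3 N as it is let up again.
- rail_c_mid (a point): Third rail, as rail_a. Whichever rails are straight give nothing when pressed on an end bridge and stay level (under 0.01 rad), so that the finger stops hard 8 mm above the plate and feels no push once lifted 0.5 mm. 5 to 8 N is ample for the test; more than 25 N against the plate would bend any rail.
- surface_plate: Dark granite surface plate, 250 (its x) x 400 (its y) mm, fixed. Origin under its centre at bench height; its flat top is 50 mm above that. The rails lie on it roughly along its x, one in the middle and one on either side. It stands on the left of the bench with the tray on the right, or the other way round.
- tray_floor (a point): Shallow wooden reject tray, fixed, outside 286 (its x) x 156 (its y) mm and 30 mm high, inside 270 x 140 mm. This point is the middle of its inner floor, 8 mm above the bench (the walls' tops are 22 mm above this point); axes along its sides. An old brass bush lies in it near the +x end; the rest, from there to the -x end, is free for a rail laid along its x.
- old_bush: Brass ring 30 mm across, 14 mm high, lying in the reject tray within 30 mm of its centre line, about 110 mm from the tray's middle towards its +x end. Origin under its centre. To be left there.
- hub_nut: Round brass nut 23 mm across, 16 mm high, on the surface plate between two rails near the far (+x) edge. Origin under its centre. To be left there.
- coin_stack: Stack of coins 24 mm across, 14 mm high (one piece), on the surface plate between two rails near the near (-x) edge. Origin under its centre. To be left there.
There are look-alikes about, which are no part of the job. Leave any purple or turquoise look-alike of the part that bears rail_c_mid alone.

How it is judged:
On the way, in this order (a step that is already met when the one before it is completed fails the run):
1. the bowed rail (whose tip, the underside of its end, stands above its middle) is rocked over on the surface plate by a finger pressing on it, and held so (((z of rail_a_tip in the frame of rail_a above 0.001 m and angle between rail_a_mid's own z axis and vertical between 0.03 and 0.12 rad and contact force between the fingers and rail_a above 0.3 N and contact force between rail_a and surface_plate above 0.3 N and z of rail_a_mid in the frame of surface_plate below 0.061 m) or (z of rail_b_tip in the frame of rail_b above 0.001 m and angle between rail_b_mid's own z axis and vertical between 0.03 and 0.12 rad and contact force between the fingers and rail_b above 0.3 N and contact force between rail_b and surface_plate above 0.3 N and z of rail_b_mid in the frame of surface_plate below 0.061 m) or (z of rail_c_tip in the frame of rail_c above 0.001 m and angle between rail_c_mid's own z axis and vertical between 0.03 and 0.12 rad and contact force between the fingers and rail_c above 0.3 N and contact force between rail_c and surface_plate above 0.3 N and z of rail_c_mid in the frame of surface_plate below 0.061 m))), for 0.25 s.
2. the bowed rail, still touched by the fingers, is down at the floor of the reject tray (within 8 mm) (((z of rail_a_tip in the frame of rail_a above 0.001 m and x of rail_a_mid in the frame of tray_floor between -0.065 and 0.065 m and y of rail_a_mid in the frame of tray_floor between -0.055 and 0.055 m and z of rail_a_mid in the frame of tray_floor below 0.012 m and contact force between the fingers and rail_a above 0.2 N) or (z of rail_b_tip in the frame of rail_b above 0.001 m and x of rail_b_mid in the frame of tray_floor between -0.065 and 0.065 m and y of rail_b_mid in the frame of tray_floor between -0.055 and 0.055 m and z of rail_b_mid in the frame of tray_floor below 0.012 m and contact force between the fingers and rail_b above 0.2 N) or (z of rail_c_tip in the frame of rail_c above 0.001 m and x of rail_c_mid in the frame of tray_floor between -0.065 and 0.065 m and y of rail_c_mid in the frame of tray_floor between -0.055 and 0.055 m and z of rail_c_mid in the frame of tray_floor below 0.012 m and contact force between the fingers and rail_c above 0.2 N))), for 0.05 s.
At the end, for the whole second after the job is handed in: The bowed rail lies inside the reject tray (centre within 65 mm of its middle along and 55 mm across), flat on its floor within 0.08 rad and still; the two straight rails lie level and still on the surface plate within 20 mm of where they were; nothing is held (((z of rail_a_tip in the frame of rail_a above 0.001 m and x of rail_a_mid in the frame of tray_floor between -0.065 and 0.065 m and y of rail_a_mid in the frame of tray_floor between -0.055 and 0.055 m and z of rail_a_mid in the frame of tray_floor below 0.012 m and angle between rail_a_mid's own z axis and vertical below 0.08 rad and linear speed of rail_a below 0.03 m/s and distance of each of rail_b_mid, rail_c_mid from where it was at the start of the episode below 0.02 m and angle between each of rail_b_mid, rail_c_mid's own z axis and vertical below 0.02 rad and linear speed of each of rail_b, rail_c below 0.02 m/s) or (z of rail_b_tip in the frame of rail_b above 0.001 m and x of rail_b_mid in the frame of tray_floor between -0.065 and 0.065 m and y of rail_b_mid in the frame of tray_floor between -0.055 and 0.055 m and z of rail_b_mid in the frame of tray_floor below 0.012 m and angle between rail_b_mid's own z axis and vertical below 0.08 rad and linear speed of rail_b below 0.03 m/s and distance of each of rail_a_mid, rail_c_mid from where it was at the start of the episode below 0.02 m and angle between each of rail_a_mid, rail_c_mid's own z axis and vertical below 0.02 rad and linear speed of each of rail_a, rail_c below 0.02 m/s) or (z of rail_c_tip in the frame of rail_c above 0.001 m and x of rail_c_mid in the frame of tray_floor between -0.065 and 0.065 m and y of rail_c_mid in the frame of tray_floor between -0.055 and 0.055 m and z of rail_c_mid in the frame of tray_floor below 0.012 m and angle between rail_c_mid's own z axis and vertical below 0.08 rad and linear speed of rail_c below 0.03 m/s and distance of each of rail_a_mid, rail_b_mid from where it was at the start of the episode below 0.02 m and angle between each of rail_a_mid, rail_b_mid's own z axis and vertical below 0.02 rad and linear speed of each of rail_a, rail_b below 0.02 m/s))); the robot touches nothing.
It fails at once if a rail is pressed by the fingers against the surface plate with more than 25 N ((contact force between rail_a and surface_plate above 25 N and contact force between the fingers and rail_a above 0.5 N) or (contact force between rail_b and surface_plate above 25 N and contact force between the fingers and rail_b above 0.5 N) or (contact force between rail_c and surface_plate above 25 N and contact force between the fingers and rail_c above 0.5 N)).
It fails at once if the nut, the coin stack or the bush is moved more than 15 mm (distance of any of hub_nut, coin_stack, old_bush from where it was at the start of the episode above 0.015 m).
It also fails if it takes over 72 s, if anything falls off the work surface, if the arm or the gripper's body presses on something with over 40 N, if the wrist force passes 120 N, or if a joint passes its speed limit or range.

### The arm

A 6-joint arm with a two-finger parallel gripper is mounted at the origin on the work surface. World frame = base frame: x ahead of the robot, y to its left, z up, the work surface at z = 0. Lengths are in m, angles in rad, forces in N, time in s.
With the tool pointing down it reaches from about 0.375 to 0.9 m from the base axis. Payload 3.1 kg.
Tool frame: the origin (TCP) lies where the fingers leave the gripper's body, on its centre line; the fingertips stand 73 mm ahead of it and the grasp point (between the pads) lies 54 mm ahead of it; z points along the fingers, y is the line along which they close (so a half turn about z gives the same grasp; the last joint's range is limited). The gripper opens to 85 mm and grips with 20 to 120 N. Pads are 22 mm wide; open, the fingers measure 114 mm over their backs; the gripper's body (76 mm by 85 mm) begins 54 mm behind the grasp point. The pads swing forward as they close: fully open they stand 13 mm farther back than shut.
Start: joints at [1.042, 0.527, 1.433, -0, 1.181, -0.178], TCP at [0.214, 0.587, 0.304] pointing down, gripper open.
Joint ranges: [-3.08, 3.08], [-0.75, 2.2], [0.22, 2.44], [-1.43, 4.57], [0, 2.65], [-2.85, 2.85]. Speed limits (rad/s): [2.79, 2.79, 3.14, 3.14, 3.14, 3.14].

### API

Orientations are given as a unit quaternion [x, y, z, w].
In Python, from station import manip gives the robot as it stands.
- The arm moves only by the shell command python3 -m crank 'ROWS' [FORCE]. ROWS is JSON, a list of rows, each an object with "dp": the shift along the tool's x, y, z normalised to -1 to 1, where 1 is 50 cm, a list of three; "delta_rot": the turn, a rotation vector about the tool's x, y, z normalised to -1 to 1, where 1 is 2 pi rad, a list of three; "fingers": the opening, from -1 (shut) to 1 (fully open). A call has 1 to 12 rows; each row shifts and turns the commanded pose from where the row before left it, along the tool's axes as they then stand; what a row does not reach is not made up. A row lasts 1/12 s, in which the tool goes at most 41.7 mm and 7.16 degrees, less where a joint would pass 70% of its speed; a pose out of reach is approached as far as the arm can. A call with a number of a shift or a turn outside -1 to 1 is refused whole. A call with a gripper value outside its range is refused whole. The fingers move at their own pace and stop on an object; FORCE is the grip in N (left out, the last holds). Time passes only in rows, so rows that do not move let the fingers close. It gives the time, the measured TCP pose, the force, the opening and the grip force at its end, in the units of the state.
- manip.sense(): the state, without advancing time (a new reading comes with each control period).
- manip.snapshot(name): name is "scene" or "top" or "wrist"; returns (picture, depth): 384x512x3 uint8, red, green, blue; 384x512 float32, m along the optical axis (not along the pixel's ray), 0 where there is no reading.
- manip.camera_model(name): a dict with "fx", "fy", "cx", "cy" (pixels), "origin" and "attitude" of the camera in the world. Camera axes: x right, y up, looking along -z (the intrinsics and any distortion apply to the point x, -y, -z); pixel columns grow to the right and rows downward; lengths in m; the calibration is good to about 2 mm. The wrist camera is an equidistant fisheye: a pixel r from the principal point sees the ray r / f radians off the axis. A picture is of the moment at which its call begins: read the wrist's pose just before it. camera_model takes no time and is no camera call; for the wrist camera it gives the pose at the moment of the call.
- manip.sign_off(): hands the job in; it is judged then, once.
The state is a dict: "t": time; "q": joint angles; "qd": joint speeds; "tau": joint torques, N m; "tcp_pos": TCP position; "tool_rot": TCP orientation; "force": force on the tool from outside, world axes, zero at the start; "ft_torque": the same for the moment, N m; "finger_gap": opening from 0.0 (shut) to 1.0 (fully open); "gripper_force": force on a finger pad.
Only numpy, scipy, OpenCV 4.12 (cv2) and the standard library are available. Lean on these libraries where they do the work, as an engineer would, in place of code of your own. Each camera call takes 0.05 s, during which the arm holds its last target. There are 200 camera calls.

## Working session

There is one attempt and no reset: what is moved stays moved. The work goes in short steps, Python scripts to look and compute and a shell command to move; the robot and the scene stay as the last step left them, time stands still between calls to the robot, and variables do not carry over. Pictures are saved under pics/ and viewed, at most 10 in all, crops included, and the job is handed in when it is done.

```bash
ls; mkdir -p pics; python3 - <<'E'
from station import manip
import cv2,numpy as np
s=manip.sense();print(s)
for n in("scene","top"):
    print(n,manip.camera_model(n))
    p,d=manip.snapshot(n);cv2.imwrite(f"pics/{n}0.png",p[:,:,::-1]);np.save(f"{n}_d.npy",d)
E
```

```text
pics
{'t': 0.0, 'q': array([ 1.04248576e+00,  5.28485364e-01,  1.43390613e+00, -2.30935741e-05,
        1.18143134e+00, -1.78513193e-01]), 'qd': array([ 0.00174108,  0.00090903,  0.00054543,  0.00056704,  0.00048131,
       -0.00016689]), 'tau': array([ 1.96626485e-05, -4.42353880e+01, -1.78022575e+01, -2.15946284e-04,
        8.35617335e-03, -1.70947953e-05]), 'tcp_pos': array([0.21388497, 0.58665695, 0.30292045]), 'tool_rot': array([ 1.74003937e-01,  9.84744325e-01, -1.04987439e-03, -3.75917490e-04]), 'force': array([ 0.29873142, -0.42805237,  0.40048603]), 'ft_torque': array([-0.02950271,  0.03152868, -0.00286274]), 'gripper_force': 0.0, 'finger_gap': 0.9965157432498554}
scene {'fx': 410.93385290571916, 'fy': 410.93385290571916, 'cx': 253.52928584253425, 'cy': 189.9783299820934, 'origin': array([ 1.15300798, -0.27987594,  1.04213326]), 'attitude': array([0.23264382, 0.20860156, 0.61409327, 0.7247425 ])}
top {'fx': 405.96039067819396, 'fy': 405.96039067819396, 'cx': 252.68433842701805, 'cy': 200.0183305313336, 'origin': array([ 0.29892588, -0.15860552,  1.45236589]), 'attitude': array([ 0.02140246, -0.03567316, -0.69815893,  0.71473315])}
```

View pics/top0.png

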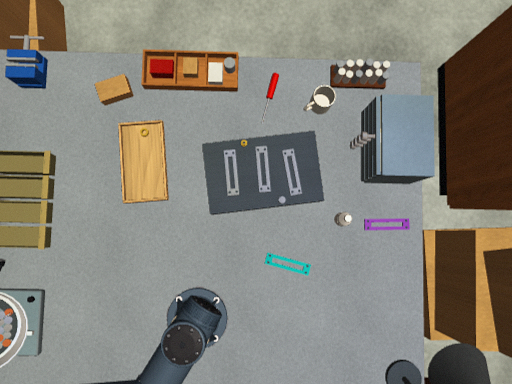

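View pics/scene0.png

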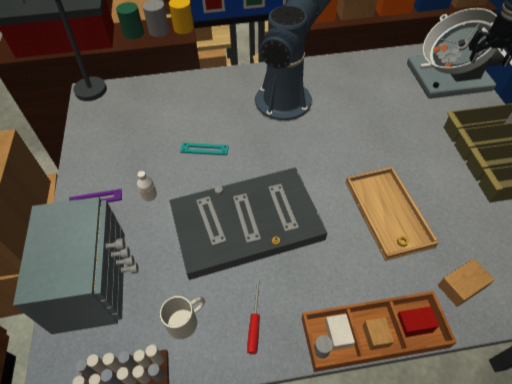

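The top view shows the dark plate at about (263,172). On it are three grey rails at (232,172), (263,169) and (292,171), with the nut at (244,143) and the coins at (282,200). The tray is at (144,161) with the bush at (145,133). The look-alikes, turquoise at (288,263) and purple at (386,224), lie off the plate. Only the three grey ones on the granite fit the description.

```bash
cat > h.py <<'E'
import numpy as np,cv2
from scipy.spatial.transform import Rotation as R
from station import manip
def cast(m,uv,z):
    uv=np.atleast_2d(uv).astype(float)
    d=np.c_[(uv[:,0]-m['cx'])/m['fx'],-(uv[:,1]-m['cy'])/m['fy'],-np.ones(len(uv))]
    d=R.from_quat(m['attitude']).apply(d);o=m['origin']
    return o+d*((z-o[2])/d[:,2])[:,None]
def rect(P):
    c,(w,h),a=cv2.minAreaRect(P[:,:2].astype(np.float32)*1000)
    if w<h:w,h,a=h,w,a+90
    return np.r_[c]/1000,w,h,(a+90)%180-90
E
python3 - <<'E'
from h import *
for n in("top","scene"):
    m=manip.camera_model(n);im=cv2.imread(f"pics/{n}0.png");hsv=cv2.cvtColor(im,cv2.COLOR_BGR2HSV)
    roi=np.zeros(im.shape[:2],np.uint8)
    q=[[203,142],[315,130],[325,202],[209,215]] if n=="top" else [[170,205],[293,168],[326,232],[190,274]]
    cv2.fillPoly(roi,[np.array(q)],255)
    mk=((hsv[:,:,1]<60)&(hsv[:,:,2]>125)&(cv2.erode(roi,np.ones((5,5)))>0)).astype(np.uint8)
    k,l,st,ce=cv2.connectedComponentsWithStats(mk)
    for i in range(1,k):
        if st[i,4]<25:continue
        ys,xs=np.nonzero(l==i);print(n,"grey",ce[i].round(),st[i,4],rect(cast(m,np.c_[xs,ys],.058 if st[i,4]>150 else .064)))
    for nm,mk in(("plate",(hsv[:,:,2]<95)),("wood",(hsv[:,:,0]>8)&(hsv[:,:,0]<28)&(hsv[:,:,1]>80)&(hsv[:,:,2]>90))):
        mk=cv2.morphologyEx(mk.astype(np.uint8),cv2.MORPH_OPEN,np.ones((3,3)));k,l,st,ce=cv2.connectedComponentsWithStats(mk)
        for i in range(1,k):
            if st[i,4]>30:
                c=ce[i]
                t=(np.array([263,172]) if nm=="plate" else np.array([144,165])) if n=="top" else (np.array([248,220]) if nm=="plate" else np.array([391,212]))
                if np.hypot(*(c-t))<(60):
                    ys,xs=np.nonzero(l==i);print(n,nm,c.round(),st[i,4],rect(cast(m,np.c_[xs,ys],.05 if nm=="plate" else .03)))
m=manip.camera_model("top");print("nut,coins,bush",cast(m,[[244,143],[282,200]],.06),cast(m,[145,133],.02))
E
```

```text
top grey [263. 169.] 372 (array([ 0.52273596, -0.21760258]), 160.68417358398438, 40.025089263916016, 6.047089576721191)
top grey [231. 172.] 368 (array([ 0.50793256, -0.10825822]), 159.45164489746094, 39.98177719116211, 6.526242733001709)
top grey [292. 172.] 370 (array([ 0.51508374, -0.31894067]), 160.78797912597656, 40.206214904785156, 11.647421836853027)
top grey [282. 199.] 40 (array([ 0.41585403, -0.28610742]), 22.03209114074707, 21.84761619567871, -43.74344253540039)
top plate [262. 173.] 6138 (array([ 0.51181677, -0.21773967]), 395.94671630859375, 249.93246459960938, -81.67420864105225)
top plate [263. 168.] 115 (array([ 0.5240249 , -0.21827977]), 109.93959045410156, 12.494168281555176, 5.925118446350098)
top plate [231. 172.] 112 (array([ 0.50878647, -0.10826225]), 106.53667449951172, 12.578625679016113, 6.664297580718994)
top plate [292. 171.] 103 (array([ 0.51629419, -0.31989917]), 104.73226928710938, 12.336175918579102, 11.566963195800781)
top wood [143. 162.] 3620 (array([0.5435755 , 0.20450462]), 286.1688537597656, 160.1798095703125, 6.081859588623047)
scene grey [283. 2
[... 500 characters left out ...]
rray([ 0.5004006, -0.1067923]), 108.34899139404297, 14.474353790283203, 6.756646633148193)
scene plate [246. 217.] 170 (array([ 0.51641235, -0.21653177]), 110.61801147460938, 14.928146362304688, 6.169914245605469)
scene plate [210. 220.] 168 (array([ 0.50949576, -0.31843073]), 112.58251953125, 14.766680717468262, 11.447503089904785)
scene wood [390. 213.] 4500 (array([0.54853931, 0.20169482]), 290.5032043457031, 167.061767578125, 5.915349960327148)
scene wood [376. 171.] 36 (array([0.40618137, 0.21542197]), 40.181884765625, 10.124787330627441, -82.85988759994507)
nut,coins,bush [[ 0.61018771 -0.15073984  0.06      ]
 [ 0.41444963 -0.28649811  0.06      ]] [[0.64567451 0.20339498 0.02      ]]
```

```bash
cat >> h.py <<'E'
def go(x,y,z,yaw=None):
    s=manip.sense();r=R.from_quat(s['tool_rot']);M=r.as_matrix()
    d=np.array([x,y,z])-s['tcp_pos'];print("dp total",(r.inv().apply(d)/.5).round(4),"mm",np.linalg.norm(d)*1e3)
    if yaw is not None:
        ty=np.radians(yaw);X=np.array([-np.cos(ty),-np.sin(ty),0]);Y=np.array([-np.sin(ty),np.cos(ty),0])
        T=np.c_[X,Y,[0,0,-1]];print("rot total",((r.inv()*R.from_matrix(T)).as_rotvec()/2/np.pi).round(4))
    print("t",s['t'],"tcp",s['tcp_pos'].round(4),"F",s['force'].round(2),"gap",s['finger_gap'],s['gripper_force'])
E
python3 -m crank '[{"dp":[0,0,0],"delta_rot":[0,0,-0.0185],"fingers":-1},{"dp":[0,0,0],"delta_rot":[0,0,-0.0185],"fingers":-1},{"dp":[0,0,0],"delta_rot":[0,0,-0.0185],"fingers":-1},{"dp":[0,0,0],"delta_rot":[0,0,-0.0185],"fingers":-1},{"dp":[-0.07,0,0],"delta_rot":[0,0,0],"fingers":-1},{"dp":[-0.07,0,0],"delta_rot":[0,0,0],"fingers":-1},{"dp":[-0.07,0,0],"delta_rot":[0,0,0],"fingers":-1},{"dp":[-0.07,0,0],"delta_rot":[0,0,0],"fingers":-1},{"dp":[-0.07,0,0],"delta_rot":[0,0,0],"fingers":-1},{"dp":[-0.07,0,0],"delta_rot":[0,0,0],"fingers":-1},{"dp":[0,0,0],"delta_rot":[0,0,0],"fingers":-1},{"dp":[0,0,0],"delta_rot":[0,0,0],"fingers":-1}]' 30
python3 -c "
from h import *
go(.4385,-.116,.160,6.6)"
```

```text
t: 1.1
tcp_pos: [0.4248, 0.6105, 0.3024]
tool_rot: [-0.056, 0.998, -0.0, -0.001]
force: [-1.1, -0.4, -0.6]
finger_gap: 0.002
gripper_force: 0.0
dp total [ 0.1349 -1.4466  0.2863] mm 740.4181578710792
rot total [-0.0001 -0.0002 -0.0005]
t 1.1 tcp [0.4248 0.6105 0.3024] F [-1.08 -0.38 -0.61] gap 0.002125373799663969 0.0
```

```bash
python3 -m crank '[{"dp":[0.006,-0.08,0],"delta_rot":[0,0,0],"fingers":-1},{"dp":[0.006,-0.08,0],"delta_rot":[0,0,0],"fingers":-1},{"dp":[0.006,-0.08,0],"delta_rot":[0,0,0],"fingers":-1},{"dp":[0.006,-0.08,0],"delta_rot":[0,0,0],"fingers":-1},{"dp":[0.006,-0.08,0],"delta_rot":[0,0,0],"fingers":-1},{"dp":[0.006,-0.08,0],"delta_rot":[0,0,0],"fingers":-1},{"dp":[0.006,-0.08,0],"delta_rot":[0,0,0],"fingers":-1},{"dp":[0.006,-0.08,0],"delta_rot":[0,0,0],"fingers":-1},{"dp":[0.006,-0.08,0],"delta_rot":[0,0,0],"fingers":-1},{"dp":[0.006,-0.08,0],"delta_rot":[0,0,0],"fingers":-1},{"dp":[0.006,-0.08,0],"delta_rot":[0,0,0],"fingers":-1},{"dp":[0.006,-0.08,0],"delta_rot":[0,0,0],"fingers":-1}]'
python3 -m crank '[{"dp":[0.006,-0.08,0],"delta_rot":[0,0,0],"fingers":-1},{"dp":[0.006,-0.08,0],"delta_rot":[0,0,0],"fingers":-1},{"dp":[0.006,-0.08,0],"delta_rot":[0,0,0],"fingers":-1},{"dp":[0.006,-0.08,0],"delta_rot":[0,0,0],"fingers":-1},{"dp":[0.006,-0.08,0],"delta_rot":[0,0,0],"fingers":-1},{"dp":[0.006,-0.08,0],"delta_rot":[0,0,0],"fingers":-1},{"dp":[0,0,0],"delta_rot":[0,0,0],"fingers":-1},{"dp":[0,0,0],"delta_rot":[0,0,0],"fingers":-1},{"dp":[0,0,0],"delta_rot":[0,0,0],"fingers":-1}]'
python3 - <<'E'
from h import *
go(.4385,-.116,.145,6.6)
p,d=manip.snapshot("wrist");cv2.imwrite("pics/w1.png",p[:,:,::-1])
E
```

```text
t: 2.1
tcp_pos: [0.4401, 0.1296, 0.304]
tool_rot: [-0.059, 0.998, 0.0, -0.0]
force: [0.8, -0.2, -0.3]
finger_gap: 0.004
gripper_force: 0.0
t: 2.85
tcp_pos: [0.4508, -0.1088, 0.3037]
tool_rot: [-0.058, 0.998, 0.001, -0.001]
force: [0.1, -0.6, 0.4]
finger_gap: 0.0
gripper_force: 0.0
dp total [ 0.0256 -0.0121  0.3174] mm 159.31612997031283
rot total [ 0.0003 -0.0002  0.    ]
t 2.85 tcp [ 0.4508 -0.1088  0.3037] F [ 0.13 -0.59  0.43] gap 0.00010062788033138258 0.0
```

View pics/w1.png

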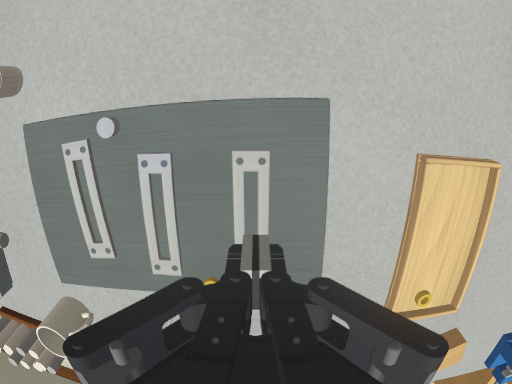

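The wrist view agrees with the top view. The near end of the left rail is at (251,160) in front of the fingers, the middle rail's is at (155,163), the right rail's at (76,150), and the coins are at (107,128). I'll descend to just above the left rail's near end and probe it.

```bash
python3 -m crank '[{"dp":[0.0256,-0.0121,0],"delta_rot":[0,0,0],"fingers":-1},{"dp":[0,0,0.06],"delta_rot":[0,0,0],"fingers":-1},{"dp":[0,0,0.07],"delta_rot":[0,0,0],"fingers":-1},{"dp":[0,0,0.07],"delta_rot":[0,0,0],"fingers":-1},{"dp":[0,0,0.06],"delta_rot":[0,0,0],"fingers":-1},{"dp":[0,0,0.04],"delta_rot":[0,0,0],"fingers":-1},{"dp":[0,0,0.02],"delta_rot":[0,0,0],"fingers":-1},{"dp":[0,0,0.008],"delta_rot":[0,0,0],"fingers":-1},{"dp":[0,0,0],"delta_rot":[0,0,0],"fingers":-1},{"dp":[0,0,0],"delta_rot":[0,0,0],"fingers":-1}]'
python3 -m crank '[{"dp":[0,0,0.002],"delta_rot":[0,0,0],"fingers":-1},{"dp":[0,0,0.002],"delta_rot":[0,0,0],"fingers":-1},{"dp":[0,0,0],"delta_rot":[0,0,0],"fingers":-1}]'
```

```text
t: 3.73
tcp_pos: [0.4401, -0.1165, 0.1404]
tool_rot: [-0.059, 0.998, -0.0, 0.0]
force: [0.0, 0.6, 0.4]
finger_gap: -0.001
gripper_force: 0.0
t: 3.98
tcp_pos: [0.4402, -0.1177, 0.1386]
tool_rot: [-0.058, 0.998, -0.0, 0.001]
force: [0.0, 0.4, -0.8]
finger_gap: -0.001
gripper_force: 0.0
```

```bash
python3 -m crank '[{"dp":[0,0,0.004],"delta_rot":[0,0,0],"fingers":-1},{"dp":[0,0,0.004],"delta_rot":[0,0,0],"fingers":-1},{"dp":[0,0,0],"delta_rot":[0,0,0],"fingers":-1}]'|egrep "tcp|force: \["
for i in 1 ; do python3 -m crank '[{"dp":[0,0,0.002],"delta_rot":[0,0,0],"fingers":-1},{"dp":[0,0,0],"delta_rot":[0,0,0],"fingers":-1}]'|egrep "tcp|force: \["; done
```

```text
tcp_pos: [0.4398, -0.1177, 0.1338]
force: [0.6, -0.6, 1.1]
tcp_pos: [0.4398, -0.1177, 0.1328]
force: [0.0, -0.5, 0.3]
```

```bash
python3 -m crank '[{"dp":[0,0,0.002],"delta_rot":[0,0,0],"fingers":-1},{"dp":[0,0,0],"delta_rot":[0,0,0],"fingers":-1}]'|egrep "tcp|force: \["
```

```text
tcp_pos: [0.4397, -0.1177, 0.1319]
force: [-0.9, 0.3, 2.1]
```

```bash
python3 -m crank '[{"dp":[0,0,0.001],"delta_rot":[0,0,0],"fingers":-1},{"dp":[0,0,0],"delta_rot":[0,0,0],"fingers":-1}]'|egrep "tcp|force: \["
```

```text
tcp_pos: [0.4397, -0.1177, 0.1315]
force: [-0.7, 0.2, 1.9]
```

```bash
python3 -m crank '[{"dp":[0,0,0.001],"delta_rot":[0,0,0],"fingers":-1},{"dp":[0,0,0],"delta_rot":[0,0,0],"fingers":-1}]'|egrep "tcp|force: \["
```

```text
tcp_pos: [0.4396, -0.1177, 0.1311]
force: [-1.3, -1.0, 3.9]
```

```bash
python3 -m crank '[{"dp":[0,0,0.001],"delta_rot":[0,0,0],"fingers":-1},{"dp":[0,0,0],"delta_rot":[0,0,0],"fingers":-1}]'|egrep "tcp|force: \["
```

```text
tcp_pos: [0.4396, -0.1177, 0.1309]
force: [-2.7, -0.3, 8.6]
```

```bash
python3 -m crank '[{"dp":[0,0,0.001],"delta_rot":[0,0,0],"fingers":-1},{"dp":[0,0,0],"delta_rot":[0,0,0],"fingers":-1}]'|egrep "tcp|force: \["
```

```text
tcp_pos: [0.4395, -0.1177, 0.1308]
force: [-3.0, -1.2, 11.4]
```

```bash
for i in 1; do python3 -m crank '[{"dp":[0,0,-0.0015],"delta_rot":[0,0,0],"fingers":-1},{"dp":[0,0,0],"delta_rot":[0,0,0],"fingers":-1}]'|egrep "tcp|force: \["; done
python3 - <<'E'
from h import *
f=[]
for i in range(3):
    p,d=manip.snapshot("scene");f.append(manip.sense()['force'])
cv2.imwrite("pics/sL.png",p[:,:,::-1]);np.save("sL.npy",d);print(np.round(f,1))
# depth along rail L in world
m=manip.camera_model("scene");d0=np.load("scene_d.npy")
def Z(d,c,yaw,s):
    # mean world z at distance s along rail, over lateral +-14
    y=np.radians(yaw);ax=np.array([np.cos(y),np.sin(y),0]);out=[]
    for lat in(-13,-6,0,6,13):
        P=np.r_[c,.058]+ax*s+np.array([-np.sin(y),np.cos(y),0])*lat/1e3
        q=R.from_quat(m['attitude']).inv().apply(P-m['origin']);u=int(round(m['cx']+m['fx']*q[0]/-q[2]));v=int(round(m['cy']-m['fy']*q[1]/-q[2]))
        if d[v,u]>0: 
            ray=R.from_quat(m['attitude']).apply([(u-m['cx'])/m['fx'],-(v-m['cy'])/m['fy'],-1]);out.append((m['origin']+ray*d[v,u])[2])
    return np.median(out)*1e3
for nm,c,y in(("L",(.507,-.108),6.6),("M",(.5226,-.2174),6.1),("R",(.5148,-.3187),11.6)):
    print(nm,[(round(Z(d0,c,y,s),1),round(Z(d,c,y,s),1)) for s in(-.07,-.064,.064,.07)])
E
```

```text
tcp_pos: [0.4396, -0.1176, 0.131]
force: [-2.4, -0.7, 5.5]
[[-2.4 -1.1  7. ]
 [-2.6 -1.2  7.1]
 [-2.3 -0.4  7.6]]
L [(np.float64(61.6), np.float64(70.5)), (np.float64(61.4), np.float64(59.4)), (np.float64(61.7), np.float64(65.3)), (np.float64(61.7), np.float64(67.4))]
M [(np.float64(58.3), np.float64(58.0)), (np.float64(59.2), np.float64(57.2)), (np.float64(60.2), np.float64(59.6)), (np.float64(59.2), np.float64(59.1))]
R [(np.float64(59.3), np.float64(60.0)), (np.float64(58.3), np.float64(60.6)), (np.float64(60.0), np.float64(59.0)), (np.float64(59.2), np.float64(58.6))]
```

The left rail's far end rose about 5 mm while the other two rails didn't move. I'll let it up about 0.5 mm to feel the push-back and hold it there.

```bash
python3 -m crank '[{"dp":[0,0,-0.002],"delta_rot":[0,0,0],"fingers":-1},{"dp":[0,0,0],"delta_rot":[0,0,0],"fingers":-1},{"dp":[0,0,0],"delta_rot":[0,0,0],"fingers":-1},{"dp":[0,0,0],"delta_rot":[0,0,0],"fingers":-1},{"dp":[0,0,0],"delta_rot":[0,0,0],"fingers":-1}]'|egrep "tcp|force: \["
python3 - <<'E'
from h import *
p,d=manip.snapshot("scene");c=p[165:275,170:330,::-1]
cv2.imwrite("pics/sL2.png",cv2.resize(c,None,fx=5,fy=5,interpolation=2))
go(.507,-.108,.2)
E
```

```text
tcp_pos: [0.4397, -0.1176, 0.1315]
force: [-1.2, -1.0, 3.2]
dp total [-0.1358  0.0037 -0.137 ] mm 96.45758745565567
t 6.0167 tcp [ 0.4397 -0.1176  0.1315] F [-1.52 -1.35  2.85] gap -0.0015903995607077026 1.410342677263543
```

View pics/sL2.png

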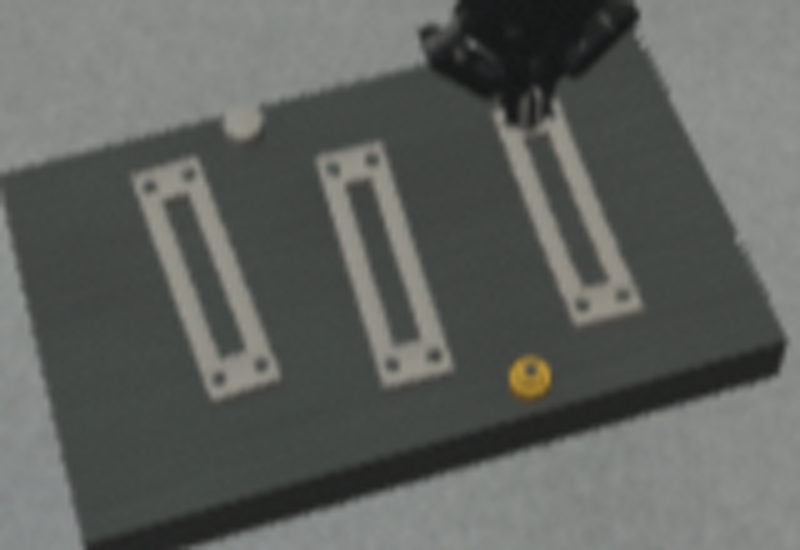

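The left rail (near end at about (530,110) in the crop) gave a continuous push of 3 N after 0.5 mm of lift, and its far end had risen. It is the bowed one, and the other two are untouched. I'll lift off, open the fingers and re-measure it.

```bash
python3 -m crank '[{"dp":[0,0,-0.004],"delta_rot":[0,0,0],"fingers":-1},{"dp":[0,0,-0.006],"delta_rot":[0,0,0],"fingers":-1},{"dp":[0,0,-0.02],"delta_rot":[0,0,0],"fingers":-1},{"dp":[0,0,-0.05],"delta_rot":[0,0,0],"fingers":-1},{"dp":[0,0,-0.06],"delta_rot":[0,0,0],"fingers":0.3},{"dp":[-0.045,0,0],"delta_rot":[0,0,0],"fingers":0.3},{"dp":[-0.045,0,0],"delta_rot":[0,0,0],"fingers":0.3},{"dp":[-0.045,0,0],"delta_rot":[0,0,0],"fingers":0.3},{"dp":[0,0,0],"delta_rot":[0,0,0],"fingers":0.3},{"dp":[0,0,0],"delta_rot":[0,0,0],"fingers":0.3},{"dp":[0,0,0],"delta_rot":[0,0,0],"fingers":0.3},{"dp":[0,0,0],"delta_rot":[0,0,0],"fingers":0.3}]'
python3 - <<'E'
from h import *
for n in("scene","top"):
    m=manip.camera_model(n);p,d=manip.snapshot(n);im=p[:,:,::-1].copy();cv2.imwrite(f"pics/{n}2.png",im);hsv=cv2.cvtColor(im,cv2.COLOR_BGR2HSV)
    q=[[203,142],[315,130],[325,202],[209,215]] if n=="top" else [[170,205],[293,168],[326,232],[190,274]]
    roi=np.zeros(im.shape[:2],np.uint8);cv2.fillPoly(roi,[np.array(q)],255)
    mk=((hsv[:,:,1]<60)&(hsv[:,:,2]>125)&(cv2.erode(roi,np.ones((5,5)))>0)).astype(np.uint8)
    k,l,st,ce=cv2.connectedComponentsWithStats(mk)
    for i in range(1,k):
        if st[i,4]>25:
            ys,xs=np.nonzero(l==i);print(n,ce[i].round(),st[i,4],rect(cast(m,np.c_[xs,ys],.058)))
go(.507,-.108,.1235,6.6)
p,d=manip.snapshot("wrist");cv2.imwrite("pics/w2.png",p[:,:,::-1])
E
```

```text
t: 7.02
tcp_pos: [0.5056, -0.1095, 0.2013]
tool_rot: [-0.057, 0.998, 0.001, -0.001]
force: [-1.7, -0.7, 0.2]
finger_gap: 0.646
gripper_force: 0.0
scene [284. 209.] 315 (array([ 0.50570642, -0.10801373]), 155.4402313232422, 38.90711975097656, 6.647103786468506)
scene [246. 218.] 374 (array([ 0.5229436 , -0.21726543]), 155.95082092285156, 38.55448532104492, 5.7885942459106445)
scene [211. 221.] 375 (array([ 0.51490955, -0.31840982]), 155.291259765625, 38.27311706542969, 11.313400268554688)
top [227. 149.] 87 (array([ 0.58713721, -0.09184911]), 96.57640075683594, 17.285425186157227, 64.65020751953125)
top [263. 169.] 421 (array([ 0.52198035, -0.21776195]), 162.7237091064453, 41.904541015625, 5.972980976104736)
top [292. 172.] 423 (array([ 0.51440375, -0.318785  ]), 163.25592041015625, 42.63613510131836, 11.487833976745605)
top [235. 190.] 79 (array([ 0.44614017, -0.12722976]), 55.82794189453125, 26.653444290161133, -29.30215072631836)
top [282. 199.] 48 (array([ 0.41720172, -0.28577502]), 24.395172119140625, 22.11376190185547, 46.15066909790039)
dp total [-0.003   0.003   0.1559] mm 77.96097785783249
rot total [ 0.0001 -0.0002 -0.0001]
t 7.1167 tcp [ 0.5058 -0.1097  0.2014] F [ 0.14 -0.44  0.19] gap 0.6510392017381907 0.0
```

View pics/w2.png

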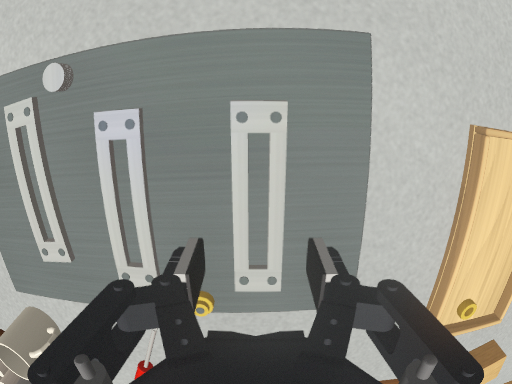

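The wrist view shows the rail at (258,195), centred between the open fingers (about 192 and 322) and undisturbed. The nut at (205,303) and the neighbouring rail are clear. Descending.

```bash
python3 -m crank '[{"dp":[-0.003,0.003,0.03],"delta_rot":[0,0,0],"fingers":0.3},{"dp":[0,0,0.04],"delta_rot":[0,0,0],"fingers":0.3},{"dp":[0,0,0.04],"delta_rot":[0,0,0],"fingers":0.3},{"dp":[0,0,0.025],"delta_rot":[0,0,0],"fingers":0.3},{"dp":[0,0,0.01],"delta_rot":[0,0,0],"fingers":0.3},{"dp":[0,0,0.005],"delta_rot":[0,0,0],"fingers":0.3},{"dp":[0,0,0.004],"delta_rot":[0,0,0],"fingers":0.3},{"dp":[0,0,0],"delta_rot":[0,0,0],"fingers":0.3},{"dp":[0,0,0],"delta_rot":[0,0,0],"fingers":0.3}]'
python3 -m crank '[{"dp":[0,0,0],"delta_rot":[0,0,0],"fingers":-0.4},{"dp":[0,0,0],"delta_rot":[0,0,0],"fingers":-1},{"dp":[0,0,0],"delta_rot":[0,0,0],"fingers":-1},{"dp":[0,0,0],"delta_rot":[0,0,0],"fingers":-1}]' 40
```

```text
t: 7.92
tcp_pos: [0.5085, -0.1084, 0.1253]
tool_rot: [-0.058, 0.998, -0.0, 0.001]
force: [0.0, 0.2, 0.3]
finger_gap: 0.646
gripper_force: 0.0
t: 8.25
tcp_pos: [0.5085, -0.1083, 0.1257]
tool_rot: [-0.058, 0.998, -0.0, 0.001]
force: [-0.1, 0.1, 6.6]
finger_gap: 0.447
gripper_force: 39.9
```

```bash
python3 -m crank '[{"dp":[0,0,0],"delta_rot":[0,0,0],"fingers":-1},{"dp":[0,0,-0.004],"delta_rot":[0,0,0],"fingers":-1},{"dp":[0,0,-0.006],"delta_rot":[0,0,0],"fingers":-1},{"dp":[0,0,-0.01],"delta_rot":[0,0,0],"fingers":-1},{"dp":[0,0,-0.02],"delta_rot":[0,0,0],"fingers":-1},{"dp":[0,0,-0.04],"delta_rot":[0,0,0],"fingers":-1},{"dp":[0,0,-0.04],"delta_rot":[0,0,0],"fingers":-1},{"dp":[0,0,-0.04],"delta_rot":[0,0,0],"fingers":-1},{"dp":[0,0,-0.02],"delta_rot":[0,0,0],"fingers":-1},{"dp":[0,0,0],"delta_rot":[0,0,0],"fingers":-1},{"dp":[0,0,0],"delta_rot":[0,0,0],"fingers":-1},{"dp":[0,0,0],"delta_rot":[0,0,0],"fingers":-1}]' 60
python3 - <<'E'
from h import *
# slot target: tray centre shifted 20 mm towards its -x
go(.544-.018*np.cos(np.radians(6.1)),.204-.018*np.sin(np.radians(6.1)),.2,6.1)
p,d=manip.snapshot("scene");cv2.imwrite("pics/lift.png",cv2.resize(p[130:280,200:420,::-1],None,fx=3.5,fy=3.5))
E
```

```text
t: 9.25
tcp_pos: [0.5075, -0.1079, 0.2139]
tool_rot: [-0.058, 0.998, 0.0, -0.001]
force: [-0.4, 0.2, -2.7]
finger_gap: 0.436
gripper_force: 60.9
dp total [-0.1083  0.6116  0.0282] mm 310.8776659001106
rot total [ 0.0002 -0.0003  0.0014]
t 9.25 tcp [ 0.5075 -0.1079  0.2139] F [-0.44  0.2  -2.71] gap 0.43625381840581107 60.877507405025426
```

View pics/lift.png

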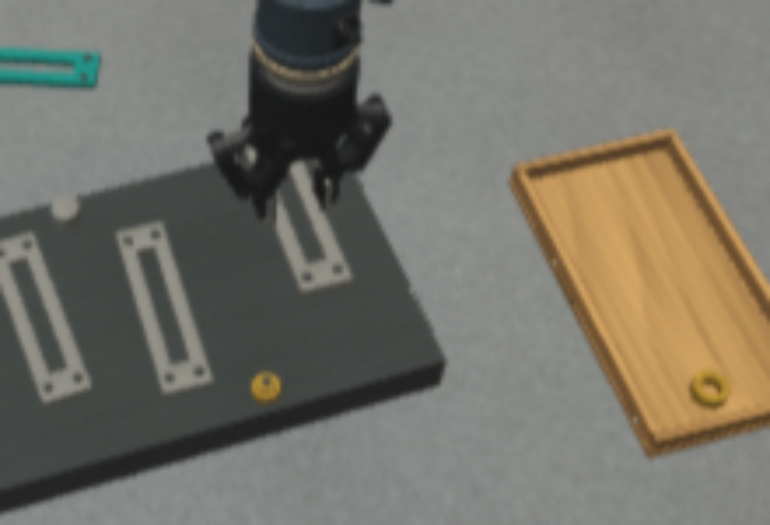

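The rail is held (2.7 N weight), looks level, and the other parts are undisturbed. Carrying it over to the tray.

```bash
python3 -m crank '[{"dp":[-0.01,0.04,0],"delta_rot":[0,0,0.0014],"fingers":-1},{"dp":[-0.01,0.06,0],"delta_rot":[0,0,0],"fingers":-1},{"dp":[-0.01,0.065,0],"delta_rot":[0,0,0],"fingers":-1},{"dp":[-0.012,0.065,0],"delta_rot":[0,0,0],"fingers":-1},{"dp":[-0.012,0.065,0],"delta_rot":[0,0,0],"fingers":-1},{"dp":[-0.012,0.065,0],"delta_rot":[0,0,0],"fingers":-1},{"dp":[-0.012,0.065,0],"delta_rot":[0,0,0],"fingers":-1},{"dp":[-0.012,0.065,0],"delta_rot":[0,0,0],"fingers":-1},{"dp":[-0.01,0.06,0],"delta_rot":[0,0,0],"fingers":-1},{"dp":[-0.008,0.04,0],"delta_rot":[0,0,0],"fingers":-1},{"dp":[0,0.02,0],"delta_rot":[0,0,0],"fingers":-1},{"dp":[0,0,0],"delta_rot":[0,0,0],"fingers":-1}]'
python3 -m crank '[{"dp":[0,0,0],"delta_rot":[0,0,0],"fingers":-1},{"dp":[0,0,0],"delta_rot":[0,0,0],"fingers":-1},{"dp":[0,0,0],"delta_rot":[0,0,0],"fingers":-1}]' >/dev/null
python3 - <<'E'
from h import *
go(.544-.018*np.cos(np.radians(6.1)),.204-.018*np.sin(np.radians(6.1)),.09,6.1)
p,d=manip.snapshot("wrist");cv2.imwrite("pics/w3.png",p[:,:,::-1])
E
```

```text
t: 10.3
tcp_pos: [0.5283, 0.2026, 0.2134]
tool_rot: [-0.055, 0.999, 0.0, -0.001]
force: [-1.4, -0.4, -3.4]
finger_gap: 0.44
gripper_force: 61.0
dp total [0.0054 0.0063 0.2488] mm 124.44875447725443
rot total [-0.0001 -0.0002 -0.0003]
t 10.55 tcp [0.5293 0.1993 0.2144] F [-0.31 -0.76 -2.9 ] gap 0.4335449934623783 60.97059967277801
```

View pics/w3.png

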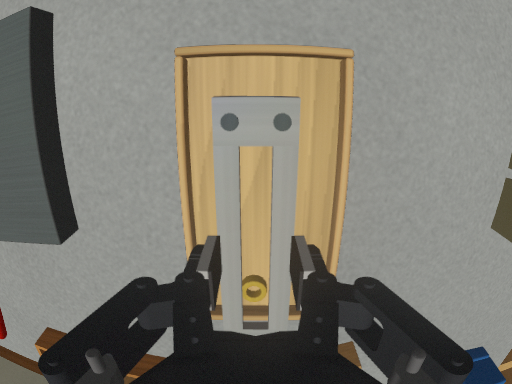

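The rail is straight along the tray, laterally centred in it (rail 213–299, walls about 180–350). The bush is beyond, at (255,290). Lowering.

```bash
python3 -m crank '[{"dp":[0.005,0.006,0.02],"delta_rot":[0,0,0],"fingers":-1},{"dp":[0,0,0.04],"delta_rot":[0,0,0],"fingers":-1},{"dp":[0,0,0.05],"delta_rot":[0,0,0],"fingers":-1},{"dp":[0,0,0.05],"delta_rot":[0,0,0],"fingers":-1},{"dp":[0,0,0.04],"delta_rot":[0,0,0],"fingers":-1},{"dp":[0,0,0.025],"delta_rot":[0,0,0],"fingers":-1},{"dp":[0,0,0.015],"delta_rot":[0,0,0],"fingers":-1},{"dp":[0,0,0.008],"delta_rot":[0,0,0],"fingers":-1},{"dp":[0,0,0],"delta_rot":[0,0,0],"fingers":-1},{"dp":[0,0,0],"delta_rot":[0,0,0],"fingers":-1}]'
python3 -m crank '[{"dp":[0,0,0.003],"delta_rot":[0,0,0],"fingers":-1},{"dp":[0,0,0.003],"delta_rot":[0,0,0],"fingers":-1},{"dp":[0,0,0],"delta_rot":[0,0,0],"fingers":-1}]'|egrep "tcp|force: \["
```

```text
t: 11.43
tcp_pos: [0.5271, 0.2036, 0.0913]
tool_rot: [-0.053, 0.999, 0.0, 0.001]
force: [0.3, -0.2, -3.2]
finger_gap: 0.44
gripper_force: 61.0
tcp_pos: [0.5268, 0.2036, 0.0882]
force: [0.2, -0.1, -2.7]
```

```bash
python3 -m crank '[{"dp":[0,0,0.003],"delta_rot":[0,0,0],"fingers":-1},{"dp":[0,0,0],"delta_rot":[0,0,0],"fingers":-1},{"dp":[0,0,0],"delta_rot":[0,0,0],"fingers":-1}]'|egrep "tcp|force: \["
```

```text
tcp_pos: [0.5265, 0.2035, 0.0862]
force: [-0.9, 1.1, -3.2]
```

```bash
python3 -m crank '[{"dp":[0,0,0.002],"delta_rot":[0,0,0],"fingers":-1},{"dp":[0,0,0.002],"delta_rot":[0,0,0],"fingers":-1},{"dp":[0,0,0],"delta_rot":[0,0,0],"fingers":-1}]'|egrep "tcp|force: \["
```

```text
tcp_pos: [0.5265, 0.2035, 0.084]
force: [0.1, 0.6, -2.3]
```

```bash
python3 -m crank '[{"dp":[0,0,0.001],"delta_rot":[0,0,0],"fingers":-1},{"dp":[0,0,0],"delta_rot":[0,0,0],"fingers":-1},{"dp":[0,0,0],"delta_rot":[0,0,0],"fingers":-1}]'|egrep "tcp|force: \["
```

```text
tcp_pos: [0.5266, 0.2035, 0.0839]
force: [-1.1, -1.1, 0.6]
```

The force has changed from -3 to +0.6 N, so the rail is on the floor. Releasing and rising.

```bash
python3 -m crank '[{"dp":[0,0,0.0005],"delta_rot":[0,0,0],"fingers":-1},{"dp":[0,0,0],"delta_rot":[0,0,0],"fingers":-0.05},{"dp":[0,0,0],"delta_rot":[0,0,0],"fingers":0.1},{"dp":[0,0,0],"delta_rot":[0,0,0],"fingers":0.25},{"dp":[0,0,0],"delta_rot":[0,0,0],"fingers":0.25},{"dp":[0,0,0],"delta_rot":[0,0,0],"fingers":0.25},{"dp":[0,0,-0.01],"delta_rot":[0,0,0],"fingers":0.25},{"dp":[0,0,-0.04],"delta_rot":[0,0,0],"fingers":0.25},{"dp":[0,0,-0.07],"delta_rot":[0,0,0],"fingers":0.25},{"dp":[0,0,-0.07],"delta_rot":[0,0,0],"fingers":0.25},{"dp":[0,0,-0.07],"delta_rot":[0,0,0],"fingers":0.25},{"dp":[0,0,0],"delta_rot":[0,0,0],"fingers":0.25}]' 20
python3 -m crank '[{"dp":[0,0,0],"delta_rot":[0,0,0],"fingers":0.25},{"dp":[0,0,0],"delta_rot":[0,0,0],"fingers":0.25},{"dp":[0,0,0],"delta_rot":[0,0,0],"fingers":0.25}]'
python3 - <<'E'
from h import *
p,d=manip.snapshot("scene");cv2.imwrite("pics/end.png",cv2.resize(p[130:290,160:460,::-1],None,fx=2.6,fy=2.6))
E
```

```text
t: 13.43
tcp_pos: [0.53, 0.2043, 0.2203]
tool_rot: [-0.053, 0.999, 0.001, 0.007]
force: [0.9, 0.2, -0.2]
finger_gap: 0.629
gripper_force: 0.0
t: 13.68
tcp_pos: [0.5255, 0.2033, 0.2122]
tool_rot: [-0.053, 0.999, -0.0, -0.001]
force: [0.0, -0.3, 0.2]
finger_gap: 0.622
gripper_force: 0.0
```

View pics/end.png

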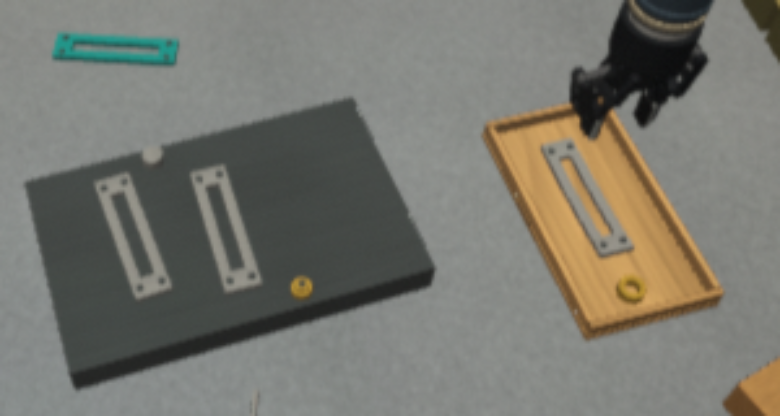

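The rail lies flat in the tray at (587,197), clear of the bush at (632,289). The two straight rails, the nut and the coins are where they were, and the gripper is clear. Handing in.

```bash
python3 -c "
from station import manip
print(manip.sign_off())"
```

```text
the job is handed in; nothing more can be done
None
```

The left rail (the one next to the tray) was the bowed one: it rocked when pressed, pushing back about 3 N. I laid it flat in the reject tray without dropping it, nothing else looked moved in the last picture, and I handed the job in at about 14 s; no verdict came back. I didn't press the other two rails.

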